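Load the shoemaker's sprung stand

TASK

Set the wooden shoe last on the stand's narrow sloping rest, toe uphill, lying flat and centred along the bar with its heel against the stop, and stand brass weights upright in the stand's pan, as many as it takes for the pointer to come to rest between the two marks. Leave the weights you do not need on the bench, never push the stand down to its bottom stop, and do not disturb the other things on the bench.

Things in the scene. Friction and masses are not known exactly. Their poses are not given: they have to be found in the camera images.
- last: the wooden shoe last (solid foot shape, flat sole): 200 mm long, 60 mm wide at the ball, 44 mm at the heel, 95 mm high at the ankle stump. Mass unknown, 0.36 to 0.54 kg; centre of mass 18 mm behind the origin, 35 mm up. Origin on the sole's underside, midway along; x to the toe, z up out of the stump. Back of the heel at x = -100 mm. It starts standing on its sole on the bench.
- last_grip (a point): where to grip the last: in its ankle stump, 25 mm behind the last's origin, 80 mm above the sole. The stump is a flat-sided block 70 mm long (last's x from -75 to -5 mm) with parallel upright flanks 40 mm apart (across its y) from 50 to 95 mm above the sole
- last_toe (a point): the tip of the last's toe, 98 mm ahead of its origin, 5 mm above the sole
- rest (a point): sloped rest of the sprung stand: narrow steel bar 170 x 30 mm, sloping at 15 degrees, no side guides, with a stop plate 18 mm proud at its lower end. Origin at the centre of its top face (165 mm up when unloaded); x up the slope, z square to the top face, y level. Stop face at x = -85 mm; with its heel there the last's origin is at x = +15 mm, y = z = 0. Sinks with the carriage
- pan (a point): the stand's weight pan: level steel tray 190 mm (its x) by 64 mm (its y), rim 3 mm thick and 5 mm above its floor; centre 125 mm to the left (+y of the stand) of the rest's. Its x is level, along the stand's x. Origin at the centre of its floor (120 mm above the bench unloaded). On the same sprung carriage as the rest. Starts empty
- carriage (a joint): how far the carriage with rest and pan has sunk, m: 0 unloaded, 0.085 at the bottom stop. Spring of 120 N/m, lightly damped: each 100 g on rest or pan sinks it 8.2 mm. A black pointer on it moves down over the upright aluminium gauge plate at the stand's right (-y) side, and is between the plate's two long black marks from 0.046 to 0.057
- stand: the stand's fixed steel base plate, 210 x 260 x 12 mm, bolted to the bench; origin on the bench under the rest's centre, x the level direction up the slope of the rest; the plate reaches from y = -90 to +170 mm. The gauge plate stands on it at x = 20 mm, y = -51 to -101 mm, up to 148 mm above the bench
- weight1: small brass weight, shaped like a chess pawn: round foot 34 mm across and 6 mm thick, a neck, and a drum-shaped knob 18 mm across from 30 to 44 mm above the foot's underside (47 mm tall in all). Nominally 110 g, each up to 10 % off. Origin at the centre of its underside, z up; it starts standing on the bench. The four are alike.
- weight2: small brass weight, shaped like a chess pawn: round foot 34 mm across and 6 mm thick, a neck, and a drum-shaped knob 18 mm across from 30 to 44 mm above the foot's underside (47 mm tall in all). Nominally 110 g, each up to 10 % off. Origin at the centre of its underside, z up; it starts standing on the bench. The four are alike.
- weight3: small brass weight, shaped like a chess pawn: round foot 34 mm across and 6 mm thick, a neck, and a drum-shaped knob 18 mm across from 30 to 44 mm above the foot's underside (47 mm tall in all). Nominally 110 g, each up to 10 % off. Origin at the centre of its underside, z up; it starts standing on the bench. The four are alike.
- weight4: small brass weight, shaped like a chess pawn: round foot 34 mm across and 6 mm thick, a neck, and a drum-shaped knob 18 mm across from 30 to 44 mm above the foot's underside (47 mm tall in all). Nominally 110 g, each up to 10 % off. Origin at the centre of its underside, z up; it starts standing on the bench. The four are alike.
- spool: bystander: empty wooden thread spool, 36 mm across, 46 mm tall, standing among the weights; origin at its underside
- wax: bystander: amber wax puck 34 mm across, 22 mm high, among the weights; origin at its underside
- hammer: bystander: hammer 260 mm long lying beyond the stand; origin at its middle
- glue: bystander: jar, 64 mm across, 85 mm tall; origin at its underside
- tacks: bystander: low tin 68 mm across, 50 mm tall; origin at its underside
- awl: bystander: awl with a turned wooden handle, 144 mm long, lying; origin at its middle on the bench
There are look-alikes about, which are no part of the job. Leave any green look-alike of the last alone.

How it is judged (in metres and radians):
At the end, for the whole second after the job is handed in: Last on the rest, toe uphill: heel within 7 mm of the stop, centred within 10 mm, flat (0.08 rad) and along the bar (0.12 rad); carriage sunk 0.046 to 0.057 m (pointer between the marks); each weight upright in the pan or on the bench; all at rest (x of last in the frame of rest between 0.009 and 0.022 m and y of last in the frame of rest between -0.01 and 0.01 m and z of last in the frame of rest between -0.004 and 0.005 m and x of last_toe in the frame of rest above 0.09 m and angle between the x axis of last and the x axis of rest, either way round below 0.12 rad and angle between the z axis of last and the z axis of rest, either way round below 0.08 rad and value of joint carriage between 0.046 and 0.057 m and linear speed of each of last, weight1, weight2, weight3, weight4 below 0.01 m/s and ((x of weight1 in the frame of pan between -0.092 and 0.092 m and y of weight1 in the frame of pan between -0.03 and 0.03 m and z of weight1 in the frame of pan between -0.004 and 0.006 m and angle between weight1's own z axis and vertical below 0.15 rad) or height (world z) of weight1 below 0.025 m) and ((x of weight2 in the frame of pan between -0.092 and 0.092 m and y of weight2 in the frame of pan between -0.03 and 0.03 m and z of weight2 in the frame of pan between -0.004 and 0.006 m and angle between weight2's own z axis and vertical below 0.15 rad) or height (world z) of weight2 below 0.025 m) and ((x of weight3 in the frame of pan between -0.092 and 0.092 m and y of weight3 in the frame of pan between -0.03 and 0.03 m and z of weight3 in the frame of pan between -0.004 and 0.006 m and angle between weight3's own z axis and vertical below 0.15 rad) or height (world z) of weight3 below 0.025 m) and ((x of weight4 in the frame of pan between -0.092 and 0.092 m and y of weight4 in the frame of pan between -0.03 and 0.03 m and z of weight4 in the frame of pan between -0.004 and 0.006 m and angle between weight4's own z axis and vertical below 0.15 rad) or height (world z) of weight4 below 0.025 m)); the robot touches nothing.
It fails at once if the carriage is pushed or dropped to its bottom stop (beyond 0.083 m) (value of joint carriage above 0.083 m).
It fails at once if a bystander is moved by more than 30 mm (distance of any of spool, wax, hammer, glue, tacks, awl from where it was at the start of the episode above 0.03 m).
It also fails if it takes over 69 s, if anything falls off the work surface, if the arm or the gripper's body presses on something with over 40 N, if the wrist force passes 120 N, or if a joint passes its speed limit or range.

ROBOT

A 6-joint arm with a two-finger parallel gripper is mounted at the origin on the work surface. World frame = base frame: x ahead of the robot, y to its left, z up, the work surface at z = 0. Lengths are in mm, angles in degrees, forces in N, time in s.
With the tool pointing down it reaches from about 300 to 750 mm from the base axis. Payload 8.5 kg.
Tool frame: the origin (TCP) lies midway between the tips of the shut fingers; the grasp point (between the pads) lies 19 mm behind it; z points along the fingers, y is the line along which they close (so a half turn about z gives the same grasp; the last joint's range is limited). The gripper opens to 85 mm and grips with 20 to 120 N. Pads are 22 mm wide; open, the fingers measure 114 mm over their backs; the gripper's body (76 mm by 85 mm) begins 54 mm behind the grasp point. The pads swing forward as they close: fully open they stand 13 mm farther back than shut.
Start: joints at [61.748, 21.807, 74.336, -0, 83.858, -12.336], TCP at [150.824, 528.897, 231.322] pointing down, gripper open.
Joint ranges: [-178.18, 178.18], [-50.72, 133.34], [12.68, 142.11], [-81.47, 261.47], [9.98, 163.14], [-165.26, 165.26]. Speed limits (degrees/s): [136.94, 136.94, 180, 180, 180, 180].

INTERFACE

Orientations are given as a 3x3 rotation matrix whose columns are the frame's x, y, z axes.
In Python, from station import r, viewer, spotter gives the robot as it stands. The module is installed in compiled form; this text tells all that it offers.
- The arm moves only by the tool servo_tool, never from a script. Its argument "moves" is a list that holds one entry, the list of rows, each a list of 5 numbers: the finger opening in mm, from 0 to 85.4, then the shift along the tool's x, y, z in units of 25 mm (1.0 is 25 mm), then the turn about the tool's z in units of 5 degrees (1.0 is 5 degrees). In form: [[[gripper, dx, dy, dz, twist], ...]]. A call has 1 to 8 rows; each row is the pose to reach, as a shift and turn from the pose commanded when the call began, along the tool's axes at that moment; what a row does not reach only later rows make up. A row lasts 1/10 s, in which the tool goes at most 50 mm and 8.59 degrees, less where a joint would pass 70% of its speed; a pose out of reach is approached as far as the arm can. A call with a gripper value outside its range is refused whole. The fingers move at their own pace and stop on an object; "squeeze" is the grip in N (left out, the last holds). Time passes only in rows, so rows that repeat a pose let the fingers close. It gives the time, the measured TCP pose, the force, the opening and the grip force at its end, in the units of the state.
- r.read_state(): the state, without advancing time (a new reading comes with each control period).
- viewer.get_image(name): name is "scene" or "top" or "wrist"; returns (picture, depth): 480x640x3 uint8, red, green, blue; 480x640 float32, mm along the optical axis (not along the pixel's ray), 0 where there is no reading.
- viewer.camera_model(name): a dict with "fx", "fy", "cx", "cy" (pixels), "xyz" and "attitude" of the camera in the world. Camera axes: x right, y up, looking along -z (the intrinsics and any distortion apply to the point x, -y, -z); pixel columns grow to the right and rows downward; lengths in mm; the calibration is good to about 2 mm. A picture is of the moment at which its call begins: read the wrist's pose just before it. camera_model takes no time and is no camera call; for the wrist camera it gives the pose at the moment of the call.
- r.hand_in(): hands the job in; it is judged then, once.
Trained networks look in the newest picture that a camera, given by its name, has taken for a name from the list of things; names that differ only in an ending like _2 or _b are one class to them, and where a whole thing is asked for, a point or a joint stands for the part that bears it (a point fixed in the world has none). Each returns a list of dicts, best first, with "p" (0 to 1); they miss things now and then, are a little off and sometimes report something else, mostly with a low value. They report only what shows in the picture. A call takes as long as a camera call. They do not tell look-alikes from the thing itself.
- spotter.outline_of(camera, query): "pixels" (480x640 bool, what is visible of it) and "xy" ([column, row] in pixels, amid what is visible of it).
- spotter.landmark_of(camera, query): "xy" ([column, row] in pixels: a listed point, or the origin of a listed thing).
The state is a dict: "clock": time; "joints": joint angles; "qd": joint speeds; "joint_torque": joint torques, N m; "tcp_pos": TCP position; "orientation": TCP orientation; "force": force on the tool from outside, world axes, zero at the start; "wrist_torque": the same for the moment, N m; "grip_width": opening from 0.0 (shut) to 1.0 (fully open); "grip_force": force on a finger pad.
Only numpy, scipy, OpenCV 4.12 (cv2) and the standard library are available. Lean on these libraries where they do the work, as an engineer would, in place of code of your own. Each camera call takes 0.05 s, during which the arm holds its last target. There are 200 camera calls.

## Working session

There is one attempt and no reset: what is moved stays moved. The work goes in short steps, Python scripts to look and compute and a tool call to move; the robot and the scene stay as the last step left them, time stands still between calls to the robot, and variables do not carry over. Pictures are saved under pics/ and viewed, at most 10 in all, crops included, and the job is handed in when it is done.

Besides the shell and the picture viewer there is one more tool, called after ">>>" in YAML: its name, and indented under it one key for each argument. servo_tool: Moves the arm, as the interface text tells. Its arguments: {"type":"object","properties":{"moves":{"type":"array","items":{"type":"array","items":{"type":"array","items":{"type":"number"}}}},"squeeze":{"type":"number"}},"required":["moves"]}

```bash
mkdir -p pics; cat > h.py <<'E'
import numpy as np, cv2
from station import r, viewer, spotter
def ray_pt(cam,u,v,d,m=None):
    m=m or viewer.camera_model(cam)
    p=np.array([(u-m['cx'])/m['fx']*d,-(v-m['cy'])/m['fy']*d,-d])
    return np.array(m['attitude'])@p+np.array(m['xyz'])
def cloud(cam,D,m=None):
    m=m or viewer.camera_model(cam)
    v,u=np.mgrid[0:480,0:640]
    P=np.stack([(u-m['cx'])/m['fx']*D,-(v-m['cy'])/m['fy']*D,-D],-1)
    return P@np.array(m['attitude']).T+np.array(m['xyz'])
def save(n,im): cv2.imwrite('pics/'+n+'.png',im[:,:,::-1])
def atz(cam,u,v,z,m=None):
    m=m or viewer.camera_model(cam)
    o=np.array(m['xyz']);d=ray_pt(cam,u,v,1000,m)-o
    return o+d*(z-o[2])/d[2]
E
python3 - <<'E'
from h import *
np.set_printoptions(precision=1,suppress=True)
for c in ['scene','top']:
    im,D=viewer.get_image(c); save(c+'0',im); np.save(c+'0.npy',D)
    m=viewer.camera_model(c); print(c,{k:np.round(v,3).tolist() for k,v in m.items()})
    P=cloud(c,D,m)
    for q in ['last','rest','pan','weight1','spool','wax','stand','glue','tacks','hammer','awl']:
        for o in spotter.outline_of(c,q)[:6]:
            k=o['pixels']&(D>0); 
            print(c,q,round(o['p'],2),np.round(o['xy']),np.median(P[k],0) if k.any() else None, np.percentile(P[k][:,2],[5,95]) if k.any() else None,k.sum())
    for q in ['last','last_grip','last_toe','rest','pan','weight1']:
        for o in spotter.landmark_of(c,q)[:6]: print(c,'lm',q,round(o['p'],2),np.round(o['xy'],1))
print(r.read_state()['clock'])
E
```

```text
scene {'fx': 441.835, 'fy': 441.835, 'cx': 327.019, 'cy': 243.682, 'xyz': [1356.856, 51.746, 619.143], 'attitude': [[-0.137, -0.519, 0.843], [0.99, -0.082, 0.111], [0.011, 0.851, 0.526]]}
scene last 0.86 [204. 256.] [ 557.1 -330.    52.8] [12.1 95.2] 1763
scene last 0.83 [217. 213.] [ 323.8 -383.6   45.6] [ 7.7 94.6] 1787
scene rest 0.96 [367. 244.] [564.8  31.9 120.8] [ 75.  177.9] 3015
scene pan 0.79 [369. 247.] [561.9  32.5 120.6] [ 54.6 177.9] 3020
scene weight1 0.66 [516. 286.] [503.2 371.2  13.4] [ 3.  44.9] 188
scene weight1 0.62 [520. 306.] [577.1 361.   11.2] [ 1.2 44.5] 237
scene weight1 0.58 [465. 257.] [397.5 267.   13.1] [ 1.9 45.5] 165
scene weight1 0.54 [503. 265.] [423.6 361.   13.4] [ 1.4 45.3] 192
scene spool 0.63 [482. 273.] [490.7 291.1  27.7] [ 3.5 46.7] 278
scene spool 0.55 [520. 306.] [576.2 361.1  12.3] [ 0.6 45.1] 263
scene wax 0.52 [475. 300.] [569.8 271.1  19.3] [ 0.3 22.7] 253
scene stand 0.59 [343. 273.] [587.3 -18.8  13.3] [  9.6 145.3] 9998
scene tacks 0.73 [509. 338.] [717.9 304.1  42.7] [ 8.  50.9] 1335
scene tacks 0.64 [464. 260.] [397.5 266.2  12.9]
[... 1882 characters left out ...]
 88. ] 759
top tacks 0.6 [184. 174.] [690.9 301.6  48.8] [12.  52.7] 735
top hammer 0.7 [287. 231.] [548.   37.4 122.5] [116.6 178.1] 4664
top hammer 0.63 [287. 144.] [795.5  60.5  23.5] [12.3 28.2] 1267
top awl 0.89 [397. 327.] [ 359.8 -221.9   22.6] [ 8.4 29.4] 353
top lm last 0.96 [481.1 358.9]
top lm last 0.91 [443.4 253.3]
top lm last 0.52 [459.2 258.5]
top lm last_grip 0.79 [478.3 356.8]
top lm last_grip 0.68 [382.2 325. ]
top lm last_toe 0.68 [439.1 214.4]
top lm last_toe 0.6 [520.6 354.2]
top lm rest 0.92 [330.2 223.9]
top lm pan 0.8 [276.6 234.2]
top lm weight1 0.7 [149.9 289.9]
top lm weight1 0.68 [153.5 256.3]
top lm weight1 0.53 [188.1 302.9]
top lm weight1 0.44 [179.6 264.2]
1.8
```

View images.

View pics/top0.png

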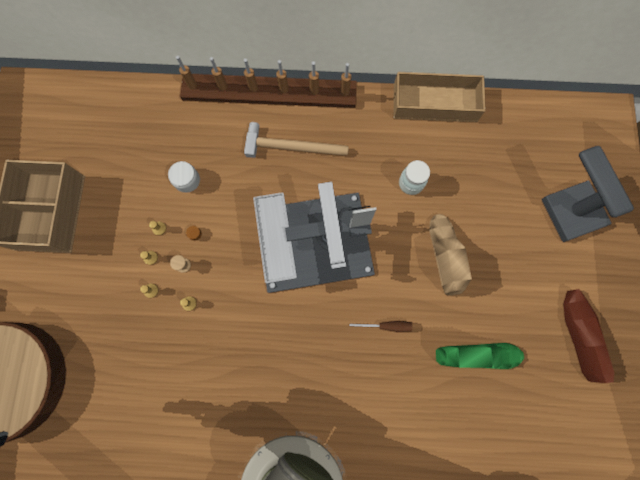

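View pics/scene0.png

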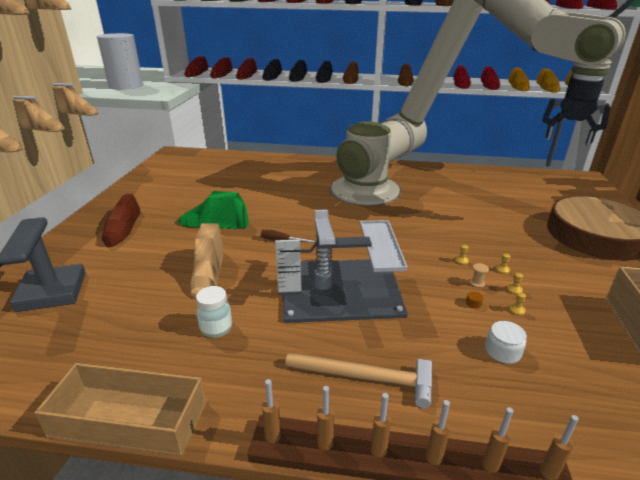

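```bash
python3 - <<'E'
from h import *
np.set_printoptions(precision=1,suppress=True)
s=r.read_state(); print(s['tcp_pos'],s['orientation'],s['joints'],s['force'],s['grip_width'])
for c in ['scene','top']:
    D=np.load(c+'0.npy');m=viewer.camera_model(c);P=cloud(c,D,m).reshape(-1,3)
    P=P[D.reshape(-1)>0]
    def box(x0,x1,y0,y1,z0,z1): 
        return P[(P[:,0]>x0)&(P[:,0]<x1)&(P[:,1]>y0)&(P[:,1]<y1)&(P[:,2]>z0)&(P[:,2]<z1)]
    b=box(400,700,-130,30,150,200) ; b=box(400,700,-60,60,135,215)
    print(c,'bar',len(b),b.min(0),b.max(0))
    A=np.c_[b[:,:2],np.ones(len(b))];k=np.ones(len(b),bool)
    for _ in range(8):
        co=np.linalg.lstsq(A[k],b[k,2],rcond=None)[0];e=b[:,2]-A@co;k=abs(e)<4
    g=co[:2];print(' slope',np.degrees(np.arctan(np.hypot(*g))),'dir',np.degrees(np.arctan2(g[1],g[0])),k.sum())
    rr=cv2.minAreaRect(b[k][:,:2].astype(np.float32));print(' rect',rr,'z at c',co@np.r_[rr[0],1])
    # bench
    q=box(250,480,50,200,-20,20);print(' bench z',np.median(q[:,2]))
    # last
    l=box(400,680,-420,-240,8,120);print(' last rect',cv2.minAreaRect(l[:,:2].astype(np.float32)))
    st=box(400,680,-420,-240,85,120);print(' stump',cv2.minAreaRect(st[:,:2].astype(np.float32)),np.median(st,0),len(st))
    for z0,z1 in((8,30),(30,60),(60,80)):
        w=box(400,680,-420,-240,z0,z1); print('  z',z0,w.min(0),w.max(0),w.mean(0))
    # pan
    pn=box(400,700,60,190,112,128);print(' pan',cv2.minAreaRect(pn[:,:2].astype(np.float32)),np.median(pn,0))
    # knobs
    for (x,y) in ((497,370),(570,359),(418,358),(393,266),(485,288),(563,271)):
        w=box(x-32,x+32,y-30,y+30,33,60); f=box(x-32,x+32,y-30,y+30,8,60)
        print(' w',(x,y),len(w),w.mean(0) if len(w) else '', w.min(0) if len(w) else '',w.max(0) if len(w) else '')
E
```

```text
[150.8 528.9 231.3] [[-1.   0.3 -0. ]
 [ 0.3  1.  -0. ]
 [-0.  -0.  -1. ]] [ 61.7  21.8  74.3  -0.   83.9 -12.3] [-0.1 -0.2 -0.6] 0.9989108200006633
scene bar 282 [505.2 -60.  135.1] [650.4 -26.7 186.9]
 slope 14.256646304697218 dir 8.546195386454242 209
 rect ((577.4903564453125, -56.212127685546875), (142.2128143310547, 29.79718589782715), 12.39979362487793) z at c 168.60807877654256
 bench z -0.17160372999785523
 last rect ((542.1822509765625, -337.460205078125), (194.43031311035156, 57.97361373901367), 8.24162483215332)
 stump ((507.9799499511719, -344.7655944824219), (83.82975006103516, 41.774253845214844), 10.247123718261719) [ 513.7 -342.4   94.3] 375
  z 8 [ 443.7 -357.4    8.1] [ 639.3 -300.3   29.9] [ 591.7 -322.7   21.9]
  z 30 [ 450.2 -361.4   30. ] [ 617.7 -307.8   60. ] [ 570.5 -327.2   44.1]
  z 60 [ 457.9 -359.    60.2] [ 569.7 -314.4   79.9] [ 543.4 -332.7   70. ]
 pan ((536.1771240234375, 86.18867492675781), (201.42767333984375, 55.614280700683594), 1.234465479850769) [570.   79.8 120. ]
 w (497, 370) 61 [500.9 373.3  41.4] [489.4 364.3  33.3] [508.6 383.4  46.9]
 w
[... 891 characters left out ...]
[ 562.3 -320.4   21.1]
  z 30 [ 438.  -364.8   30.2] [ 616.3 -307.4   60. ] [ 544.3 -327.7   44.6]
  z 60 [ 441.6 -370.3   60.1] [ 568.6 -315.8   80. ] [ 506.6 -334.8   70.3]
 pan ((533.8819580078125, 83.58650207519531), (198.19049072265625, 53.0098876953125), 2.28696870803833) [556.7  77.4 120.3]
 w (497, 370) 58 [495.6 371.6  43.2] [487.6 363.6  33.3] [504.2 381.   49.7]
 w (570, 359) 55 [569.2 360.1  43.2] [561.  353.1  34. ] [578.9 368.8  49.4]
 w (418, 358) 59 [416.7 360.2  43. ] [408.5 353.4  34. ] [425.2 368.8  49.1]
 w (393, 266) 56 [390.6 265.5  44. ] [382.8 258.1  34. ] [398.9 274.8  47.9]
 w (485, 288) 180 [481.2 291.4  45.9] [464.2 274.6  41.1] [497.8 308.8  50.2]
 w (563, 271) 0
```

```bash
cat >> h.py <<'E'
def plan(xyz,yaw=None):
    s=r.read_state();R=np.array(s['orientation']);d=R.T@(np.array(xyz)-np.array(s['tcp_pos']))/25
    c=np.degrees(np.arctan2(R[1,1],R[0,1]))
    t=0 if yaw is None else -((yaw-c+90)%180-90)/5
    print('tcp',np.round(s['tcp_pos'],1),'yawY',round(c,2),'-> shift',np.round(d,2),'twist',round(t,2),'rows>=',np.linalg.norm(d)*.5)
E
python3 - <<'E'
from h import *
np.set_printoptions(precision=2,suppress=True)
m=viewer.camera_model('wrist');s=r.read_state();R=np.array(s['orientation'])
print('cam in tool',R.T@(np.array(m['xyz'])-s['tcp_pos']),R.T@np.array(m['attitude']),m['fx'])
for c in ['scene','top']:
    D=np.load(c+'0.npy');m=viewer.camera_model(c);P=cloud(c,D,m).reshape(-1,3)[D.reshape(-1)>0]
    def box(x0,x1,y0,y1,z0,z1): 
        return P[(P[:,0]>x0)&(P[:,0]<x1)&(P[:,1]>y0)&(P[:,1]<y1)&(P[:,2]>z0)&(P[:,2]<z1)]
    b=box(400,700,-100,0,138,215)
    A=np.c_[b[:,:2],np.ones(len(b))];k=b[:,2]>150
    for _ in range(8):
        co=np.linalg.lstsq(A[k],b[k,2],rcond=None)[0];e=b[:,2]-A@co;k=abs(e)<4
    g=co[:2];rr=cv2.minAreaRect(b[k][:,:2].astype(np.float32))
    print(c,' slope',np.degrees(np.arctan(np.hypot(*g))),'dir',np.degrees(np.arctan2(g[1],g[0])),k.sum(),rr,'z',co@np.r_[rr[0],1])
    pn=box(400,700,30,190,112,130);print(' pan',cv2.minAreaRect(pn[:,:2].astype(np.float32)),np.median(pn,0))
plan([540,-40,370],100)
plan([500,-345,300],99)
E
```

```text
cam in tool [  83.62    1.03 -143.15] [[-0.    0.95  0.33]
 [ 1.    0.   -0.  ]
 [-0.    0.33 -0.95]] 411.0001040119786
scene  slope 14.391519949346401 dir 13.389160551559453 370 ((562.6517333984375, -59.302978515625), (172.6207733154297, 30.114660263061523), 12.173247337341309) z 164.49535924414994
 pan ((537.8912353515625, 61.51072692871094), (199.77609252929688, 70.93065643310547), 12.51101016998291) [558.56  68.   120.01]
top  slope 14.921812401187372 dir 11.62131033327026 1130 ((561.9630126953125, -60.1911506652832), (166.0815887451172, 30.094459533691406), 12.161545753479004) z 165.08596308372955
 pan ((535.98583984375, 62.241554260253906), (193.8799591064453, 67.23844909667969), 11.89821720123291) [540.82  65.36 120.37]
tcp [150.8 528.9 231.3] yawY 74.08 -> shift [-21.21 -17.61  -5.55] twist -5.18 rows>= 14.06183901914152
tcp [150.8 528.9 231.3] yawY 74.08 -> shift [-23.02 -29.79  -2.75] twist -4.98 rows>= 18.871611112813603
```

>>> servo_tool:
  moves:
    - [[85,-1,-1.3,-0.8,-1],[85,-2.2,-2.8,-1.6,-2],[85,-3.4,-4.4,-2.75,-3],[85,-4.6,-6,-2.75,-4],[85,-5.8,-7.5,-2.75,-5],[85,-7,-9,-2.75,-5],[85,-8.2,-10.5,-2.75,-5],[85,-9.4,-12,-2.75,-5]]

```text
clock: 2.6
tcp_pos: [294.4, 174.8, 300.4]
orientation: [[-0.987, -0.158, 0.001], [-0.158, 0.987, 0.0], [-0.001, -0.0, -1.0]]
force: [1.2, 0.6, -0.7]
grip_width: 0.996
grip_force: 0.0
```

```bash
python3 -c "
from h import *
plan([500,-340,300],99.2);print(r.read_state()['clock'])"
```

```text
tcp [294.4 174.8 300.4] yawY 99.11 -> shift [-4.860e+00 -2.163e+01  2.000e-02] twist -0.02 rows>= 11.086421298002996
2.6
```

>>> servo_tool:
  moves:
    - [[85,-0.45,-1.9,0,0],[85,-0.9,-3.8,0,0],[85,-1.35,-5.7,0,0],[85,-1.8,-7.6,0,0],[85,-2.25,-9.5,0,0],[85,-2.7,-11.4,0,0],[85,-3.15,-13.3,0,0],[85,-3.6,-15.2,0,0]]

```text
clock: 3.4
tcp_pos: [443.5, -186.6, 300.2]
orientation: [[-0.988, -0.157, 0.0], [-0.157, 0.988, -0.0], [-0.0, -0.0, -1.0]]
force: [-0.4, 0.9, 0.7]
grip_width: 1.0
grip_force: 0.0
```

>>> servo_tool:
  moves:
    - [[85,-0.45,-1.9,0,0],[85,-0.9,-3.8,0,0],[85,-1.26,-5.6,0,0],[85,-1.26,-6.4,0,0],[85,-1.26,-6.4,0,0],[85,-1.26,-6.4,0,0]]

```text
clock: 4.0
tcp_pos: [499.4, -337.2, 299.8]
orientation: [[-0.988, -0.158, -0.0], [-0.158, 0.988, 0.001], [0.0, 0.001, -1.0]]
force: [0.4, -0.0, 0.4]
grip_width: 0.997
grip_force: 0.0
```

```bash
python3 - <<'E'
from h import *
np.set_printoptions(precision=1,suppress=True)
m=viewer.camera_model('wrist');im,D=viewer.get_image('wrist');save('w1',im)
P=cloud('wrist',D,m).reshape(-1,3)[D.reshape(-1)>0]
def box(x0,x1,y0,y1,z0,z1): 
    return P[(P[:,0]>x0)&(P[:,0]<x1)&(P[:,1]>y0)&(P[:,1]<y1)&(P[:,2]>z0)&(P[:,2]<z1)]
for z in ((8,120),(88,110),(60,85)):
    l=box(400,680,-420,-240,*z);print(z,len(l),l.min(0),l.max(0),cv2.minAreaRect(l[:,:2].astype(np.float32)))
st=box(400,680,-420,-240,90,110);print(np.median(st,0),np.percentile(st,[2,98],axis=0))
for y in (40,): pass
ang=np.radians(9.3);u=np.array([np.cos(ang),np.sin(ang)]);n=np.array([-u[1],u[0]])
print('along',np.percentile(st[:,:2]@u,[1,50,99]),'across',np.percentile(st[:,:2]@n,[1,50,99]))
for q in('last_grip','last','last_toe'):
    for o in spotter.landmark_of('wrist',q)[:2]:print(q,o['p'],o['xy'],atz('wrist',*o['xy'],{'last_grip':80,'last':0,'last_toe':5}[q],m))
plan([514,-341,61],99.3)
E
```

```text
(8, 120) 8239 [ 440.2 -373.5    8.1] [ 639.  -299.3   98.1] ((539.7574462890625, -335.8719787597656), (199.36964416503906, 59.08721160888672), 6.954401016235352)
(88, 110) 4302 [ 458.1 -370.9   88. ] [ 546.  -318.7   98.1] ((501.5317687988281, -345.0402526855469), (84.7773208618164, 40.679935455322266), 9.487550735473633)
(60, 85) 1317 [ 444.  -371.9   60. ] [ 570.8 -313.8   85. ] ((506.5510559082031, -343.47967529296875), (126.0223388671875, 45.248741149902344), 9.272675514221191)
[ 498.4 -345.5   95.7] [[ 463.2 -367.1   90.8]
 [ 538.5 -323.7   97.2]]
along [400.4 435.8 478.1] across [-441.4 -421.7 -402.1]
last_grip 0.77 [305.7, 214.0] [ 515.9 -345.2   80. ]
last 0.89 [308.4, 212.9] [ 535.9 -341.5    0. ]
last 0.52 [311.7, 301.4] [ 643.8 -321.1    0. ]
last_toe 0.74 [310.1, 299.2] [ 638.6 -323.8    5. ]
last_toe 0.26 [351.8, 360.7] [ 715.1 -259.3    5. ]
tcp [ 499.5 -336.4  300.8] yawY 99.15 -> shift [-0.5 -0.3  9.6] twist -0.03 rows>= 4.804651498055582
```

View pics/w1.png

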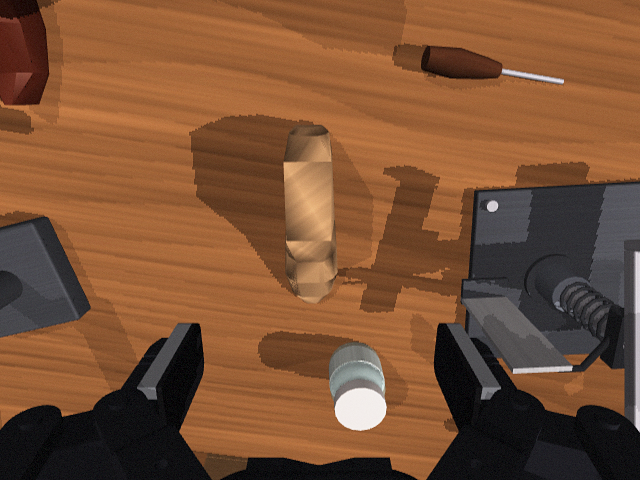

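```bash
python3 -c "
from h import *
plan([518.6,-342.4,57],99.3)"
```

```text
tcp [ 499.5 -336.4  300.8] yawY 99.15 -> shift [-0.71 -0.35  9.75] twist -0.03 rows>= 4.891426994426579
```

>>> servo_tool:
  moves:
    - [[85,-0.71,-0.35,1.8,0],[85,-0.71,-0.35,3.6,0],[85,-0.71,-0.35,5.4,0],[85,-0.71,-0.35,7,0],[85,-0.71,-0.35,8.4,0],[85,-0.71,-0.35,9.3,0],[85,-0.71,-0.35,9.75,0],[85,-0.71,-0.35,9.75,0]]

```text
clock: 5.0
tcp_pos: [518.2, -342.6, 55.7]
orientation: [[-0.987, -0.158, -0.001], [-0.158, 0.987, 0.001], [0.001, 0.001, -1.0]]
force: [-1.2, -1.2, 0.6]
grip_width: 0.991
grip_force: 0.0
```

>>> servo_tool:
  moves:
    - [[30,0,0,0,0],[30,0,0,0,0],[30,0,0,0,0],[30,0,0,0,0],[30,0,0,0,0],[30,0,0,0,0],[30,0,0,0,0],[30,0,0,0,0]]
  squeeze: 30

```text
clock: 5.8
tcp_pos: [518.8, -343.5, 57.5]
orientation: [[-0.987, -0.158, 0.001], [-0.158, 0.987, -0.001], [-0.001, -0.001, -1.0]]
force: [-0.6, 2.2, 7.6]
grip_width: 0.468
grip_force: 32.3
```

>>> servo_tool:
  moves:
    - [[30,0,0,-0.4,0],[30,0,0,-1.2,0],[30,0,0,-2.4,0],[30,0,0,-4,0],[30,0,0,-5.6,0],[30,0,0,-7.2,0],[30,0,0,-8.4,0],[30,0,0,-9.2,0]]

```text
clock: 6.6
tcp_pos: [518.3, -343.2, 289.1]
orientation: [[-0.987, -0.158, 0.002], [-0.158, 0.987, -0.002], [-0.001, -0.002, -1.0]]
force: [0.9, 0.1, -4.6]
grip_width: 0.465
grip_force: 31.5
```

>>> servo_tool:
  moves:
    - [[30,0,0,0,0],[30,0,0,0,0],[30,0,0,0,0],[30,0,0,0,0]]

```text
clock: 7.0
tcp_pos: [518.1, -343.1, 284.8]
orientation: [[-0.987, -0.158, -0.002], [-0.158, 0.987, 0.002], [0.002, 0.002, -1.0]]
force: [-0.2, -0.4, -5.0]
grip_width: 0.466
grip_force: 31.5
```

```bash
python3 - <<'E'
from h import *
s=r.read_state();print(s['clock'],s['force'],s['wrist_torque'])
im,D=viewer.get_image('wrist');save('w2',im)
plan([548.7,-62.7,290],102.1)
F=[]
for i in range(6): viewer.get_image('wrist');F.append(r.read_state()['force'])
print(np.mean(F,0),np.std(F,0))
E
```

```text
7.0 [-0.15576375 -0.4475635  -4.96784943] [ 0.01499091  0.03703156 -0.0141241 ]
tcp [ 518.2 -343.1  285.1] yawY 99.08 -> shift [-2.97 10.89 -0.18] twist -0.6 rows>= 5.642844007315035
[ 0.3384567  -0.45366183 -4.62624552] [0.39742333 0.19867314 0.76894033]
```

View pics/w2.png

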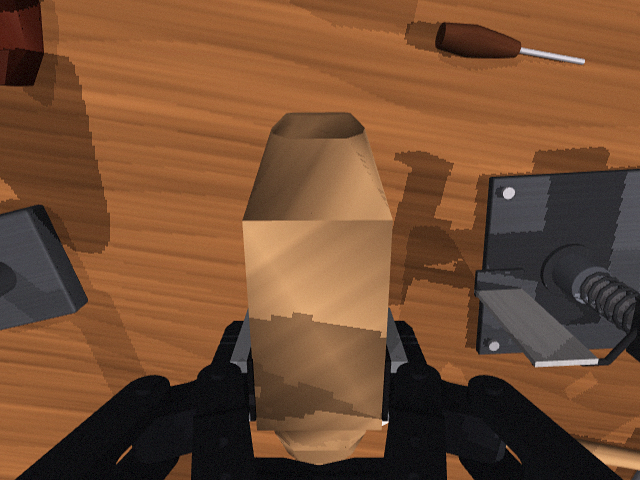

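>>> servo_tool:
  moves:
    - [[30,-0.15,0.55,0,0],[30,-0.5,1.8,0,-0.2],[30,-0.95,3.5,0,-0.4],[30,-1.45,5.3,0,-0.6],[30,-1.95,7.1,0,-0.6],[30,-2.4,8.9,0,-0.6],[30,-2.8,10.3,0,-0.6],[30,-2.97,10.89,0,-0.6]]

```text
clock: 8.15
tcp_pos: [548.4, -58.9, 286.8]
orientation: [[-0.977, -0.213, 0.001], [-0.213, 0.977, 0.001], [-0.001, 0.001, -1.0]]
force: [-0.0, -0.6, -4.2]
grip_width: 0.463
grip_force: 32.0
```

>>> servo_tool:
  moves:
    - [[30,0,0,0.2,0],[30,0,0,0.5,0],[30,0,0,0.8,0],[30,0,0,1.0,0],[30,0,0,1.0,0],[30,0,0,1.0,0]]

```text
clock: 8.75
tcp_pos: [548.8, -63.3, 261.3]
orientation: [[-0.978, -0.209, -0.0], [-0.209, 0.978, -0.0], [0.0, 0.0, -1.0]]
force: [-0.1, 0.3, -3.8]
grip_width: 0.463
grip_force: 31.9
```

```bash
python3 - <<'E'
from h import *
im,D=viewer.get_image('scene');save('s2',cv2.resize(im[140:320,220:460],(800,600)))
np.save('s2.npy',D)
plan([548.7,-62.7,244.5],102.1)
E
```

```text
tcp [548.9 -63.2 261.5] yawY 102.05 -> shift [0.   0.02 0.68] twist -0.01 rows>= 0.3401900466880772
```

View pics/s2.png

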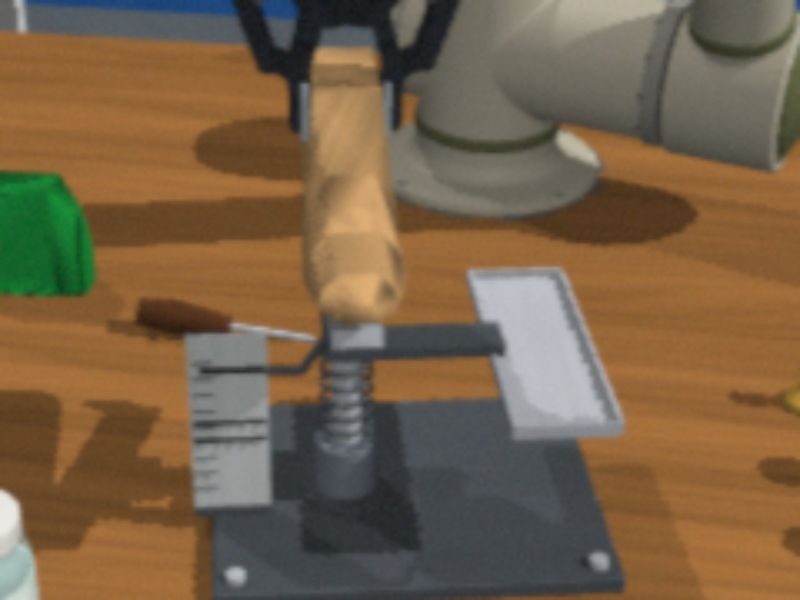

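>>> servo_tool:
  moves:
    - [[30,0,0,0.2,0],[30,0,0,0.4,0],[30,0,0,0.6,0],[30,0,0,0.8,0],[30,0,0,1.0,0],[30,0,0,1.2,0],[30,0,0,1.4,0],[30,0,0,1.6,0]]
  squeeze: 20

```text
clock: 9.6
tcp_pos: [548.7, -62.7, 221.1]
orientation: [[-0.978, -0.209, 0.0], [-0.209, 0.978, -0.0], [-0.0, -0.0, -1.0]]
force: [-2.3, 1.0, -1.4]
grip_width: 0.465
grip_force: 32.5
```

```bash
cat >> h.py <<'E'
def stand(D,cam='scene'):
    P=cloud(cam,D).reshape(-1,3)[D.reshape(-1)>0]
    a=np.radians(12.1);R=np.array([[np.cos(a),-np.sin(a),0],[np.sin(a),np.cos(a),0],[0,0,1]])
    return (P-[562.3,-59.8,0])@R   # stand frame
def pan_z(Q):
    p=Q[(abs(Q[:,0])<80)&(abs(Q[:,1]-125)<22)&(Q[:,2]>25)&(Q[:,2]<135)]
    return np.median(p[:,2])
E
python3 - <<'E'
from h import *
np.set_printoptions(precision=1,suppress=True)
print('pan z before',pan_z(stand(np.load('s2.npy'))))
im,D=viewer.get_image('scene');Q=stand(D);print('pan',pan_z(Q))
save('s3',cv2.resize(im[140:320,220:460],(800,600)));np.save('s3.npy',D)
F=[]
for i in range(4): viewer.get_image('top');F.append(r.read_state()['force'])
print(np.mean(F,0))
E
```

```text
pan z before 119.80759852232589
pan 96.62077431218376
[-1.9  0.3 -1.8]
```

View pics/s3.png

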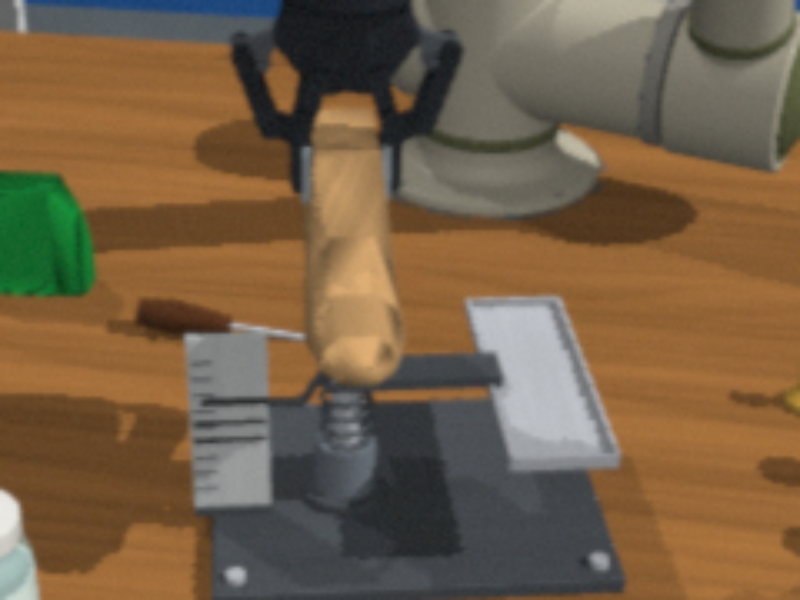

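>>> servo_tool:
  moves:
    - [[38,0,0,0,0],[38,0,0,0,0],[38,0,0,0.2,0],[38,0,0,0.4,0],[38,0,0,0.5,0]]
  squeeze: 20

```text
clock: 10.35
tcp_pos: [548.9, -62.8, 208.3]
orientation: [[-0.978, -0.209, 0.0], [-0.209, 0.978, -0.0], [-0.0, -0.0, -1.0]]
force: [-1.1, 0.1, 0.1]
grip_width: 0.467
grip_force: 32.6
```

```bash
python3 - <<'E'
from h import *
im,D=viewer.get_image('scene');Q=stand(D);print('pan',pan_z(Q))
F=[]
for i in range(3): viewer.get_image('top');F.append(r.read_state()['force'])
print(np.mean(F,0),r.read_state()['wrist_torque'])
E
```

```text
pan 84.16755181902454
[-0.26355021  0.12758157  0.18202218] [ 0.10814593 -0.19992303  0.01564436]
```

>>> servo_tool:
  moves:
    - [[39.8,0,0,0,0],[39.8,0,0,0,0],[40.2,0,0,0,0]]
  squeeze: 20

```text
clock: 10.85
tcp_pos: [548.9, -62.8, 208.9]
orientation: [[-0.978, -0.209, 0.0], [-0.209, 0.978, -0.0], [-0.0, -0.0, -1.0]]
force: [-0.5, -0.6, -0.8]
grip_width: 0.468
grip_force: 0.0
```

```bash
python3 - <<'E'
from h import *
im,D=viewer.get_image('scene');Q=stand(D);print('pan',pan_z(Q));s=r.read_state();print(s['grip_force'],s['grip_width'],s['force'])
E
```

```text
pan 88.2830857653455
0.03982188762165606 0.4727205620855738 [-0.73487609 -0.07751031  0.58495654]
```

```bash
python3 - <<'E'
from h import *
im,D=viewer.get_image('scene');Q=stand(D);print('pan',pan_z(Q));s=r.read_state();print(s['grip_force'],s['grip_width'],s['force'],s['clock'])
save('s4',cv2.resize(im[140:320,220:460],(800,600)))
E
```

```text
pan 85.7430707828978
0.02435065107420087 0.47104724661762054 [-0.84316752 -0.43727053  0.02975291] 10.95
```

View pics/s4.png

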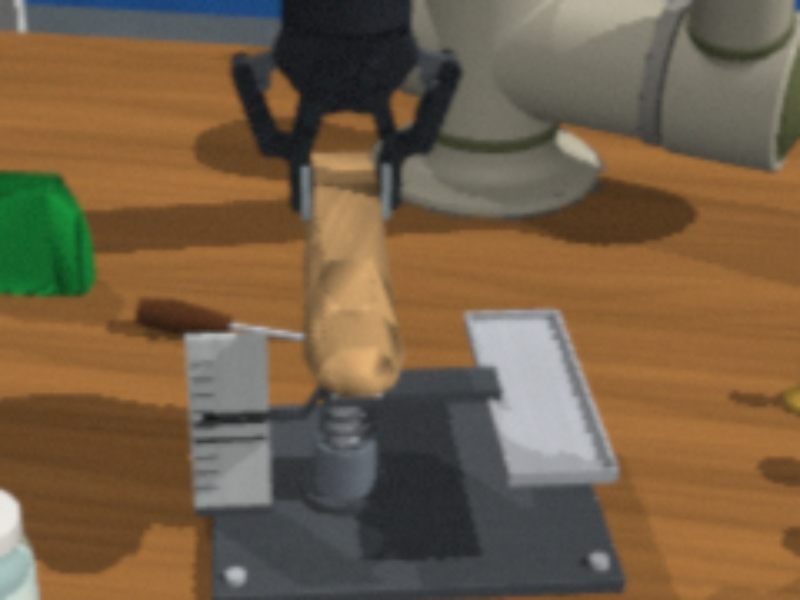

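```bash
cat >> h.py <<'E'
def lastpose(cam='top',hint=None):
    im,D=viewer.get_image(cam);m=viewer.camera_model(cam);Q=stand(D,cam)
    pz=pan_z(Q); b=Q[(abs(Q[:,0])<150)&(abs(Q[:,1])<40)&(Q[:,2]>pz+15)]
    sink=120.0-pz
    # stump top: points near level 95 over bar
    c15,s15=np.cos(np.radians(15)),np.sin(np.radians(15))
    d=b-[0,0,165-sink]; rx=d[:,0]*c15+d[:,2]*s15; rz=-d[:,0]*s15+d[:,2]*c15
    B=np.c_[rx,d[:,1],rz]
    return pz,sink,B,im
E
python3 - <<'E'
from h import *
np.set_printoptions(precision=1,suppress=True)
for c in('top','scene','wrist'):
    pz,sink,B,im=lastpose(c); 
    print(c,pz,sink,len(B))
    for lo in range(-110,130,20):
        k=(B[:,0]>=lo)&(B[:,0]<lo+20)&(B[:,2]>0)&(B[:,2]<110)
        if k.sum()>5: print(lo,k.sum(),'z max',np.percentile(B[k,2],[50,95]),'y',np.percentile(B[k,1],[3,97]))
print(r.read_state()['clock'])
E
```

```text
top 84.12290554519933 35.87709445480067 6370
-30 22 z max [105.7 109.2] y [-20.3  -8.4]
-10 94 z max [104.6 107. ] y [-27.   13.9]
scene 81.94291869402747 38.05708130597253 8400
-70 15 z max [109.5 109.8] y [-15.4  17.4]
-50 39 z max [108.6 109.5] y [-17.1  17.3]
-30 60 z max [106.2 107.6] y [-23.3  17.9]
-10 67 z max [104.  105.8] y [-24.5  20. ]
10 396 z max [ 94.9 106.5] y [-32.   30.9]
30 379 z max [67.3 82.8] y [-25.1  23.2]
50 253 z max [48.2 58.8] y [-25.4  23.6]
70 309 z max [31.8 42.2] y [-26.2  26.3]
90 338 z max [14.8 27.2] y [-21.1  21.2]
110 28 z max [ 7.6 12.8] y [-7.2  8.7]
wrist 82.26067042007952 37.73932957992048 62757
-90 979 z max [85.9 90.4] y [-13.5  14.4]
-70 5082 z max [103.6 109.5] y [-17.   17.9]
-50 7519 z max [108.  109.4] y [-18.4  19.3]
-30 7044 z max [106.  107.4] y [-18.2  19.4]
-10 8502 z max [103.8 107. ] y [-29.7  31.1]
10 4314 z max [101.9 105. ] y [-19.4  20.8]
30 1598 z max [72.8 84.1] y [-17.3  20. ]
50 2572 z max [48.9 58.9] y [-24.3  27. ]
70 1816 z max [35.  43.5] y [-22.5  24.6]
90 845 z max [23.3 28.8] y [-16.7  19.3]
110 13 z max [12.  12.9] y [-2.7  4.8]
11.1
```

>>> servo_tool:
  moves:
    - [[36,0,0,0,0],[36,0,0,0,0],[36,0,0,0,0],[36,-0.2,0,-0.05,0],[36,-0.4,0,-0.1,0],[36,-0.62,0,-0.16,0],[36,-0.62,0,-0.16,0],[36,-0.62,0,-0.16,0]]
  squeeze: 20

```text
clock: 11.9
tcp_pos: [564.4, -59.4, 212.8]
orientation: [[-0.978, -0.21, 0.001], [-0.21, 0.978, 0.0], [-0.001, -0.0, -1.0]]
force: [-1.9, 0.8, -0.0]
grip_width: 0.461
grip_force: 24.2
```

```bash
cat > lp.py <<'E'
from h import *
np.set_printoptions(precision=1,suppress=True)
pz,sink,B,im=lastpose('wrist');s=r.read_state()
k=(B[:,0]>-60)&(B[:,0]<-10)&(abs(B[:,1])<14)&(B[:,2]>85)
f=np.polyfit(B[k,0],B[k,2],1);print('sink',sink,'pitch err deg',np.degrees(np.arctan(f[0])),'z@-25',np.polyval(f,-25))
T=B[(abs(B[:,1])<12)&(B[:,2]>2)&(B[:,2]<30)];print('toe x',np.percentile(T[:,0],99))
T=B[(B[:,2]>88)&(abs(B[:,1])<18)&(B[:,2]<115)];print('stump x range',np.percentile(T[:,0],[1,99]))
for lo in(-60,-40,45,60,75,90):
    k=(B[:,0]>=lo)&(B[:,0]<lo+12)&(B[:,2]>(90 if lo<0 else 12)); print(lo,'ymid',np.percentile(B[k,1],[3,97]).mean())
print(s['clock'],s['force'],s['grip_force'])
E
python3 lp.py
```

```text
sink 35.46600339194782 pitch err deg 16.37996724265329 z@-25 103.56667980069705
toe x 121.5173491244855
stump x range [-51.4  39.5]
-60 ymid 0.630336637356324
-40 ymid 0.555464751112897
45 ymid -8.509969262696558
60 ymid 1.2787917105462654
75 ymid 1.188473867426918
90 ymid 1.3342808196280025
11.95 [-2.6  0.3 -0.6] 24.174934923648834
```

>>> servo_tool:
  moves:
    - [[39.8,0,0,0,0],[40.5,0,0,0,0],[41,0,0,0,0],[41,0,0,0,0],[41,0,0,0,0],[41,0,0,0,0]]
  squeeze: 20

```text
clock: 12.55
tcp_pos: [564.0, -59.5, 212.9]
orientation: [[-0.978, -0.209, 0.0], [-0.209, 0.978, -0.0], [-0.0, -0.0, -1.0]]
force: [0.1, 0.3, 0.4]
grip_width: 0.482
grip_force: 0.0
```

```bash
sed -i 's/>-60)&(B\[:,0\]<-10)/>-35)\&(B[:,0]<15)/' lp.py; python3 lp.py
```

```text
sink 36.28163973808688 pitch err deg 0.03088673981048106 z@-25 94.16986971364317
toe x 121.05633373116376
stump x range [-50.5  27.6]
-60 ymid 0.5114583225181466
-40 ymid 0.5755936330286264
45 ymid -7.2475109940964355
60 ymid 1.1334657557337113
75 ymid 0.815402472193707
90 ymid 0.932836628895183
12.6 [-0.5  0.6  0.5] 0.0
```

>>> servo_tool:
  moves:
    - [[38,0,0,0,0],[38,0,0,0,0],[38,0,0,0,0],[38,0.1,0,0.03,0],[38,0.2,0,0.06,0],[38,0.25,0,0.08,0],[38,0.3,0,0.08,0],[38,0.3,0,0.08,0]]
  squeeze: 20

```text
clock: 13.4
tcp_pos: [556.3, -61.1, 210.8]
orientation: [[-0.978, -0.209, -0.0], [-0.209, 0.978, -0.0], [0.0, 0.0, -1.0]]
force: [0.2, 0.0, -0.8]
grip_width: 0.455
grip_force: 21.0
```

```bash
python3 lp.py
```

```text
sink 36.0746749394076 pitch err deg 0.08166895656630738 z@-25 94.16732676867612
toe x 113.26521962006585
stump x range [-58.6  19.5]
-60 ymid 0.6059692501500393
-40 ymid 0.6910511421570451
45 ymid 0.7821891569334998
60 ymid 0.7292289891201964
75 ymid 1.0794031234850276
90 ymid 0.9536196830424473
13.45 [-0.1  0.4  0. ] 21.010493338108063
```

>>> servo_tool:
  moves:
    - [[38,0.03,0,0.01,0],[38,0.06,0,0.02,0],[38,0.09,0,0.025,0],[38,0.12,0,0.03,0],[38,0.12,0,0.03,0]]

```text
clock: 13.95
tcp_pos: [553.9, -61.7, 210.2]
orientation: [[-0.978, -0.209, 0.001], [-0.209, 0.978, -0.0], [-0.001, -0.0, -1.0]]
force: [2.9, 1.0, 0.3]
grip_width: 0.461
grip_force: 21.0
```

>>> servo_tool:
  moves:
    - [[38,0.04,0,0.01,0],[38,0.08,0,0.02,0],[38,0.08,0,0.02,0]]

```text
clock: 14.25
tcp_pos: [551.8, -62.1, 209.7]
orientation: [[-0.978, -0.209, 0.001], [-0.209, 0.978, -0.0], [-0.0, -0.0, -1.0]]
force: [4.2, 1.1, 0.2]
grip_width: 0.459
grip_force: 21.1
```

```bash
python3 lp.py
```

```text
sink 38.102193883568816 pitch err deg 1.6418106434314024 z@-25 95.42453268469194
toe x 105.56239961908392
stump x range [-62.9  17.5]
-60 ymid 0.6028323748299833
-40 ymid 0.7484794578804017
45 ymid 0.586923421421341
60 ymid 1.0482792850943046
75 ymid 1.1338218005483611
90 ymid 1.0492041443465094
14.3 [ 4.1 -0.5 -0. ] 21.089757978916168
```

>>> servo_tool:
  moves:
    - [[39.8,-0.04,0,0,0],[40.5,-0.04,0,0,0],[42,-0.04,0,0,0],[44,-0.04,0,0,0],[48,-0.04,0,0,0],[54,-0.04,0,0,0]]

```text
clock: 14.9
tcp_pos: [552.5, -61.9, 209.5]
orientation: [[-0.978, -0.209, -0.0], [-0.209, 0.978, 0.0], [0.0, 0.0, -1.0]]
force: [0.4, -0.1, -0.8]
grip_width: 0.634
grip_force: 0.0
```

```bash
python3 lp.py
```

```text
sink 35.91879122745627 pitch err deg -0.19599256432004897 z@-25 94.17413012737255
toe x 107.11093762582269
stump x range [-61.   17.2]
-60 ymid 0.48244123909748815
-40 ymid 0.6262815256477143
45 ymid 1.1266951924105175
60 ymid 0.8125664250390408
75 ymid 0.9324892623670351
90 ymid 1.0702133593715288
14.95 [-0.5  0.1  0.4] 0.0
```

>>> servo_tool:
  moves:
    - [[60,0,0,-0.3,0],[64,0,0,-1.2,0],[64,0,0,-2.6,0],[64,0,0,-4,0],[64,0,0,-4,0]]

```text
clock: 15.45
tcp_pos: [553.8, -62.2, 315.0]
orientation: [[-0.978, -0.209, 0.009], [-0.209, 0.978, -0.003], [-0.008, -0.005, -1.0]]
force: [0.8, -0.3, -0.2]
grip_width: 0.747
grip_force: 0.0
```

```bash
python3 - <<'E'
from h import *
plan([415,267,250],102.1)
plan([402,266.5,150],102.1)
E
```

```text
tcp [553.8 -62.2 315. ] yawY 102.09 -> shift [ 2.69 14.05  2.51] twist -0.0 rows>= 7.262636003757965
tcp [553.8 -62.2 315. ] yawY 102.09 -> shift [ 3.24 14.16  6.5 ] twist -0.0 rows>= 7.957480207466717
```

>>> servo_tool:
  moves:
    - [[64,0.3,1.2,0,0],[64,0.75,3,0,0],[64,1.2,5,0.5,0],[64,1.7,7,1,0],[64,2.2,9,1.5,0],[64,2.7,11,2,0],[64,3.1,13,3,0],[64,3.5,14.2,4.2,0]]

```text
clock: 16.25
tcp_pos: [396.2, 261.1, 211.8]
orientation: [[-0.978, -0.21, 0.003], [-0.21, 0.978, 0.001], [-0.003, 0.001, -1.0]]
force: [1.8, 1.2, -1.0]
grip_width: 0.749
grip_force: 0.0
```

>>> servo_tool:
  moves:
    - [[45,0,0,1.2,0],[45,0,0,2.0,0],[45,0,0,2.3,0],[45,0,0,2.3,0],[45,0,0,2.3,0]]

```text
clock: 16.75
tcp_pos: [397.6, 259.1, 154.8]
orientation: [[-0.978, -0.209, 0.001], [-0.209, 0.978, 0.001], [-0.002, 0.0, -1.0]]
force: [0.7, -0.6, 0.4]
grip_width: 0.526
grip_force: 0.0
```

```bash
cat > wt.py <<'E'
from h import *
import sys
np.set_printoptions(precision=1,suppress=True)
x,y=map(float,sys.argv[1:3])
m=viewer.camera_model('wrist');im,D=viewer.get_image('wrist')
P=cloud('wrist',D,m).reshape(-1,3);P=P[D.reshape(-1)>0]
w=P[(np.hypot(P[:,0]-x,P[:,1]-y)<30)&(P[:,2]>33)&(P[:,2]<60)]
t=w[w[:,2]>43]; f=P[(np.hypot(P[:,0]-x,P[:,1]-y)<35)&(P[:,2]>2.5)&(P[:,2]<60)]
print(len(w),'knob range mid',(w.min(0)+w.max(0))/2,'top mean',t.mean(0),'foot mid',(f.min(0)+f.max(0))/2)
for o in spotter.landmark_of('wrist','weight1')[:3]: print(o['p'],atz('wrist',*o['xy'],0,m))
save('w5',im)
c=t.mean(0); plan([c[0],c[1],16.5],102.1)
E
python3 wt.py 393.3 266.6; python3 -c "
from h import *
print(r.read_state()['clock'])
im,D=viewer.get_image('top');Q=stand(D,'top');print(120-pan_z(Q))
T=Q[(abs(Q[:,1])<12)&(Q[:,0]<140)&(Q[:,0]>60)&(Q[:,2]>140)];print('toe stand x',np.percentile(T[:,0],[98,99.5]))
T=Q[(abs(Q[:,1])<15)&(Q[:,0]<40)&(Q[:,0]>-140)&(Q[:,2]>205)];print('stump rear', np.percentile(T[:,0],[0.5,2]))
"
```

```text
673 knob range mid [392.9 269.6  40.7] top mean [392.3 269.5  45.6] foot mid [393.7 267.1  25.4]
0.8 [420.7 364.6   0. ]
0.77 [575.8 369.4   0. ]
0.66 [393.7 270.1   0. ]
tcp [397.6 259.1 155. ] yawY 102.05 -> shift [0.1 0.5 5.5] twist -0.01 rows>= 2.77908423615948
16.85
36.59369879444603
toe stand x [105.44656872 107.33851888]
stump rear [-82.155977   -79.37051945]
```

>>> servo_tool:
  moves:
    - [[45,0.05,0.2,1.2,0],[45,0.11,0.44,2.6,0],[45,0.11,0.44,4,0],[45,0.11,0.44,5,0],[45,0.11,0.44,5.5,0],[45,0.11,0.44,5.5,0],[25,0.11,0.44,5.5,0],[10,0.11,0.44,5.5,0]]
  squeeze: 25

```text
clock: 17.7
tcp_pos: [392.7, 269.5, 17.5]
orientation: [[-0.978, -0.209, 0.002], [-0.209, 0.978, 0.001], [-0.002, 0.0, -1.0]]
force: [0.5, -1.7, 1.3]
grip_width: 0.198
grip_force: 20.6
```

>>> servo_tool:
  moves:
    - [[10,0,0,0,0],[10,0,0,0,0],[10,0,0,-0.4,0],[10,0,0,-1.5,0],[10,0,0,-3.2,0],[10,0,0,-5,0],[10,0,0,-6.5,0],[10,0,0,-7,0]]

```text
clock: 18.5
tcp_pos: [392.6, 269.7, 195.9]
orientation: [[-0.978, -0.21, 0.006], [-0.21, 0.978, 0.002], [-0.007, 0.001, -1.0]]
force: [-0.5, 0.5, -2.1]
grip_width: 0.196
grip_force: 24.7
```

```bash
python3 - <<'E'
from h import *
a=np.radians(12.1)
for x in(-35,35):
  y=127;print([562.3+x*np.cos(a)-y*np.sin(a),-59.8+x*np.sin(a)+y*np.cos(a)])
  plan([562.3+x*np.cos(a)-y*np.sin(a),-59.8+x*np.sin(a)+y*np.cos(a),180],102.1)
print(r.read_state()['force'])
E
```

```text
[np.float64(501.4560292246633), np.float64(57.04182136670923)]
tcp [392.6 269.7 195.9] yawY 102.1 -> shift [-2.47 -9.23  0.64] twist -0.0 rows>= 4.78892952700221
[np.float64(569.9008557977659), np.float64(71.71512076997675)]
tcp [392.6 269.7 195.9] yawY 102.1 -> shift [-5.27 -9.23  0.66] twist -0.0 rows>= 5.325082004523444
[-0.5081303   0.45817439 -2.0607171 ]
```

>>> servo_tool:
  moves:
    - [[10,-0.4,-0.7,0,0],[10,-1.2,-2.1,0,0],[10,-2.1,-3.7,0,0],[10,-3,-5.3,0,0],[10,-3.9,-6.9,0,0],[10,-4.7,-8.3,0,0],[10,-5.15,-9,0,0],[10,-5.27,-9.23,0,0]]

```text
clock: 19.3
tcp_pos: [569.9, 69.6, 191.5]
orientation: [[-0.978, -0.207, -0.0], [-0.207, 0.978, -0.0], [0.0, 0.0, -1.0]]
force: [-0.7, 0.2, -0.3]
grip_width: 0.192
grip_force: 24.7
```

>>> servo_tool:
  moves:
    - [[10,0,0,0.6,0],[10,0,0,1.6,0],[10,0,0,2.4,0],[10,0,0,2.8,0],[10,0,0,3.0,0],[10,0,0,3.0,0]]

```text
clock: 19.9
tcp_pos: [568.9, 71.6, 116.7]
orientation: [[-0.978, -0.21, -0.0], [-0.21, 0.978, 0.0], [0.0, 0.0, -1.0]]
force: [0.3, 0.4, -1.1]
grip_width: 0.196
grip_force: 24.7
```

```bash
python3 - <<'E'
from h import *
im,D=viewer.get_image('scene');Q=stand(D);print('pan',pan_z(Q))
save('s6',cv2.resize(im[140:320,220:460],(800,600)))
plan([569.9,71.7,101.5],102.1);print(r.read_state()['force'])
E
```

```text
pan 83.4912166844017
tcp [569.3  71.5 117.2] yawY 102.11 -> shift [-0.03  0.    0.63] twist 0.0 rows>= 0.31347877560208676
[ 0.25289691  0.26114038 -0.76631592]
```

View pics/s6.png

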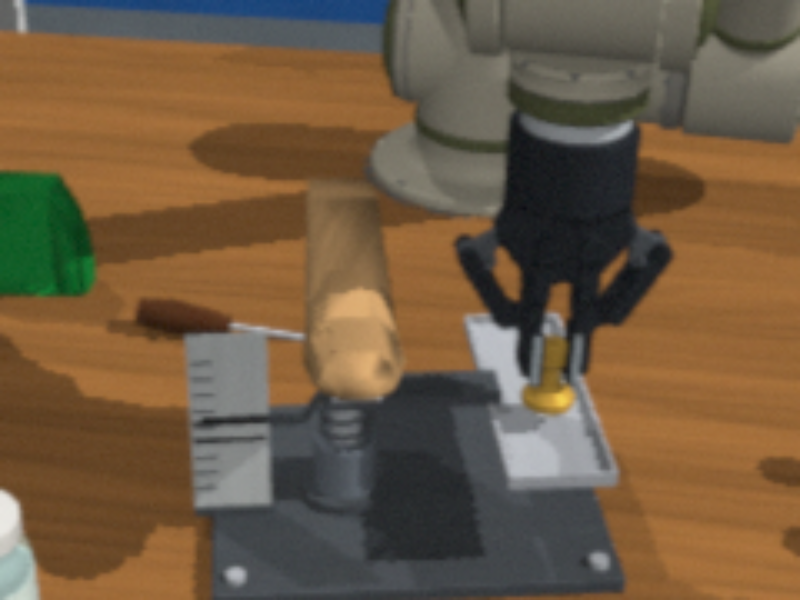

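>>> servo_tool:
  moves:
    - [[10,0,0,0.25,0],[10,0,0,0.45,0],[10,0,0,0.6,0],[10,0,0,0.7,0],[10,0,0,0.8,0],[10,0,0,0.87,0],[10,0,0,0.93,0],[10,0,0,0.93,0]]

```text
clock: 20.75
tcp_pos: [569.1, 71.2, 93.1]
orientation: [[-0.978, -0.209, -0.0], [-0.209, 0.978, -0.0], [0.0, 0.0, -1.0]]
force: [-0.1, -0.5, -0.1]
grip_width: 0.197
grip_force: 24.8
```

```bash
python3 - <<'E'
from h import *
im,D=viewer.get_image('scene');Q=stand(D);print('pan',pan_z(Q),r.read_state()['force'])
E
```

```text
pan 81.49715176443556 [-0.52659864 -0.51585787 -0.24823526]
```

>>> servo_tool:
  moves:
    - [[16,0,0,0,0],[19,0,0,0,0],[22,0,0,0,0],[28,0,0,0,0],[34,0,0,0,0],[40,0,0,-0.1,0],[40,0,0,-0.8,0],[40,0,0,-2.0,0]]

```text
clock: 21.6
tcp_pos: [568.2, 71.3, 142.4]
orientation: [[-0.978, -0.209, -0.004], [-0.209, 0.978, 0.0], [0.004, 0.001, -1.0]]
force: [0.2, 0.4, 0.5]
grip_width: 0.47
grip_force: 0.0
```

>>> servo_tool:
  moves:
    - [[45,0,0,-1,0],[45,0,0,-2,0],[45,0,0,-2.4,0],[45,0,0,-2.4,0],[45,0,0,-2.4,0]]

```text
clock: 22.1
tcp_pos: [568.7, 71.3, 202.1]
orientation: [[-0.978, -0.209, -0.002], [-0.209, 0.978, 0.0], [0.002, 0.0, -1.0]]
force: [-0.8, -0.5, -0.3]
grip_width: 0.528
grip_force: 0.0
```

```bash
python3 - <<'E'
from h import *
im,D=viewer.get_image('scene');Q=stand(D);print('pan',pan_z(Q))
k=Q[(abs(Q[:,0])<90)&(abs(Q[:,1]-125)<28)&(Q[:,2]>60)&(Q[:,2]<130)]
t=k[k[:,2]>95];print(len(t),t.mean(0),t.max(0),t.min(0))
im,D=viewer.get_image('top');Q=stand(D,'top');print('pan top',pan_z(Q))
plan([419.2,361.5,155],102.1);print(r.read_state()['clock'])
E
```

```text
pan 73.90102963681795
87 [ 37.43149228 125.08329815 110.93747208] [ 42.70570391 133.99970455 121.20182516] [ 27.33104845 117.3053216   95.39966501]
pan top 73.81645452589339
tcp [568.6  71.2 201.7] yawY 102.08 -> shift [ 3.41 12.6   1.89] twist -0.0 rows>= 6.595808074207873
22.2
```

>>> servo_tool:
  moves:
    - [[45,0.3,1,0,0],[45,0.75,2.8,0,0],[45,1.25,4.6,0,0],[45,1.75,6.5,0.3,0],[45,2.25,8.4,0.8,0],[45,2.75,10.3,1.3,0],[45,3.2,12,1.8,0],[45,3.4,12.6,1.9,0]]

```text
clock: 23.0
tcp_pos: [417.1, 363.9, 153.3]
orientation: [[-0.977, -0.213, -0.004], [-0.213, 0.977, -0.002], [0.004, -0.001, -1.0]]
force: [-0.1, -0.3, -0.0]
grip_width: 0.526
grip_force: 0.0
```

>>> servo_tool:
  moves:
    - [[45,0,0,0,0],[45,0,0,0,0],[45,0,0,0,0]]

```text
clock: 23.3
tcp_pos: [421.0, 360.4, 155.8]
orientation: [[-0.978, -0.208, 0.0], [-0.208, 0.978, -0.0], [-0.0, -0.0, -1.0]]
force: [0.5, -0.2, -0.6]
grip_width: 0.526
grip_force: 0.0
```

```bash
python3 wt.py 419 361
```

```text
663 knob range mid [419.1 364.4  41.1] top mean [418.4 364.3  45.7] foot mid [418.2 358.1  25.8]
0.88 [578.2 366.4   0. ]
0.75 [499.7 378.2   0. ]
0.68 [421.  364.4   0. ]
tcp [420.9 360.4 155.9] yawY 101.97 -> shift [0.1 0.2 5.6] twist -0.03 rows>= 2.790012974759193
```

>>> servo_tool:
  moves:
    - [[45,0.05,0.1,1.2,0],[45,0.06,0.15,2.6,0],[45,0.06,0.15,4,0],[45,0.06,0.15,5,0],[45,0.06,0.15,5.55,0],[45,0.06,0.15,5.55,0],[25,0.06,0.15,5.55,0],[10,0.06,0.15,5.55,0]]
  squeeze: 25

```text
clock: 24.2
tcp_pos: [418.6, 364.9, 18.1]
orientation: [[-0.978, -0.209, 0.002], [-0.209, 0.978, 0.001], [-0.002, 0.001, -1.0]]
force: [0.5, -0.0, -1.3]
grip_width: 0.198
grip_force: 20.4
```

>>> servo_tool:
  moves:
    - [[10,0,0,0,0],[10,0,0,0,0],[10,0,0,-0.4,0],[10,0,0,-1.5,0],[10,0,0,-3.2,0],[10,0,0,-5,0],[10,0,0,-6.5,0],[10,0,0,-7,0]]

```text
clock: 25.0
tcp_pos: [418.5, 365.5, 196.8]
orientation: [[-0.978, -0.21, 0.006], [-0.21, 0.978, 0.004], [-0.007, 0.002, -1.0]]
force: [0.4, 0.5, -1.9]
grip_width: 0.199
grip_force: 24.6
```

```bash
python3 -c "
from h import *
plan([501.5,57,196],102.1)"
```

```text
tcp [418.5 365.5 196.8] yawY 102.11 -> shift [-6.600e-01 -1.276e+01  1.000e-02] twist 0.0 rows>= 6.388694567946423
```

>>> servo_tool:
  moves:
    - [[10,-0.05,-0.7,0,0],[10,-0.1,-2.3,0,0],[10,-0.2,-4.2,0,0],[10,-0.3,-6.1,0,0],[10,-0.4,-8,0,0],[10,-0.5,-9.9,0,0],[10,-0.6,-11.6,0,0],[10,-0.66,-12.6,0,0]]

```text
clock: 25.8
tcp_pos: [500.1, 57.6, 192.5]
orientation: [[-0.978, -0.207, 0.0], [-0.207, 0.978, -0.0], [-0.0, -0.0, -1.0]]
force: [-0.1, 0.3, -0.3]
grip_width: 0.192
grip_force: 24.7
```

>>> servo_tool:
  moves:
    - [[10,0,-0.1,0.6,0],[10,0,-0.1,1.6,0],[10,0,-0.1,2.6,0],[10,0,-0.1,3.2,0],[10,0,-0.1,3.4,0],[10,0,-0.1,3.4,0]]

```text
clock: 26.4
tcp_pos: [500.3, 57.9, 107.1]
orientation: [[-0.978, -0.209, -0.001], [-0.209, 0.978, 0.0], [0.001, 0.0, -1.0]]
force: [0.5, 0.5, -1.0]
grip_width: 0.192
grip_force: 24.7
```

```bash
python3 -c "
from h import *
im,D=viewer.get_image('scene');Q=stand(D);print('pan',pan_z(Q))
plan([501.5,57,92],102.1)"
```

```text
pan 78.21927165263406
tcp [500.6  57.9 107.6] yawY 102.09 -> shift [-0.03 -0.04  0.63] twist -0.0 rows>= 0.313666454002427
```

>>> servo_tool:
  moves:
    - [[10,0,0,0.25,0],[10,0,0,0.45,0],[10,0,0,0.6,0],[10,0,0,0.7,0],[10,0,0,0.8,0],[10,0,0,0.87,0],[10,0,0,0.92,0],[10,0,0,0.92,0]]

```text
clock: 27.25
tcp_pos: [500.4, 57.8, 83.9]
orientation: [[-0.978, -0.209, -0.0], [-0.209, 0.978, 0.0], [0.0, 0.0, -1.0]]
force: [0.0, 0.5, 0.1]
grip_width: 0.195
grip_force: 24.7
```

>>> servo_tool:
  moves:
    - [[16,0,0,0,0],[19,0,0,0,0],[22,0,0,0,0],[28,0,0,0,0],[34,0,0,0,0],[40,0,0,-0.1,0],[40,0,0,-0.8,0],[40,0,0,-2.0,0]]

```text
clock: 28.05
tcp_pos: [499.5, 57.9, 133.4]
orientation: [[-0.978, -0.209, -0.004], [-0.209, 0.978, 0.0], [0.004, 0.001, -1.0]]
force: [-0.3, 0.6, 1.1]
grip_width: 0.468
grip_force: 0.0
```

>>> servo_tool:
  moves:
    - [[45,0,0,-1,0],[45,0,0,-2.6,0],[45,0,0.5,-4.4,0],[45,0.5,2,-5.5,0],[45,1,4,-5.5,0],[45,1.5,6,-5.5,0],[45,1.8,7.2,-5.5,0],[45,1.8,7.2,-5.5,0]]

```text
clock: 28.85
tcp_pos: [416.7, 227.2, 271.9]
orientation: [[-0.977, -0.214, 0.0], [-0.214, 0.977, 0.001], [-0.0, 0.001, -1.0]]
force: [0.0, -0.3, 0.4]
grip_width: 0.528
grip_force: 0.0
```

>>> servo_tool:
  moves:
    - [[45,0,0,0,0],[45,0,0,0,0],[45,0,0,0,0],[45,0,0,0,0],[45,0,0,0,0],[45,0,0,0,0],[45,0,0,0,0],[45,0,0,0,0]]

```text
clock: 29.65
tcp_pos: [418.7, 224.4, 271.4]
orientation: [[-0.978, -0.209, -0.0], [-0.209, 0.978, -0.0], [0.0, -0.0, -1.0]]
force: [-1.2, -0.3, 0.2]
grip_width: 0.531
grip_force: 0.0
```

```bash
python3 - <<'E'
from h import *
np.set_printoptions(precision=1,suppress=True)
for c in('scene','top'):
    im,D=viewer.get_image(c);Q=stand(D,c)
    if c=='scene': save('s7',cv2.resize(im[140:320,220:460],(800,600)))
    p=Q[(abs(Q[:,0])<80)&(abs(Q[:,1]-125)<22)&(Q[:,2]>40)&(Q[:,2]<120)]
    pz=np.median(p[p[:,2]<75,2]);sink=120-pz;print(c,'sink',sink)
    for x in(-35,35):
        t=p[(abs(p[:,0]-x)<18)&(p[:,2]>pz+34)];print(len(t),t.mean(0)-[0,125,pz],t[:,2].max()-pz)
    b=Q[(abs(Q[:,0])<150)&(abs(Q[:,1])<40)&(Q[:,2]>90)]
    T=b[(abs(b[:,1])<12)&(b[:,0]>60)];print('toe',np.percentile(T[:,0],99))
    d=b-[0,0,165-sink];a=np.radians(15);rx=d[:,0]*np.cos(a)+d[:,2]*np.sin(a);rz=-d[:,0]*np.sin(a)+d[:,2]*np.cos(a)
    k=(rz>88)&(rz<105)&(abs(d[:,1])<17);f=np.polyfit(rx[k],rz[k],1);print('stump',np.percentile(rx[k],[1,99]),'y',np.percentile(d[k,1],[2,98]),'pitch',f[0],np.polyval(f,-25))
print(r.read_state()['clock'])
E
```

```text
scene sink 54.45120466845617
54 [-32.8   0.7  41.5] 48.51257532620326
61 [36.3  0.3 41.6] 46.33312264017502
toe 111.27202378739695
stump [-59.2  18.7] y [-15.9  16.4] pitch -0.04995263185164542 93.9841399063347
top sink 54.09861851501478
56 [-39.1   0.5  44.1] 51.296528707646644
56 [30.5 -0.5 43.7] 50.18309787800831
toe 107.90899048467111
stump [-63.4  16.5] y [-16.2  16.2] pitch -0.007646782150377898 94.30253871069746
29.75
```

View pics/s7.png

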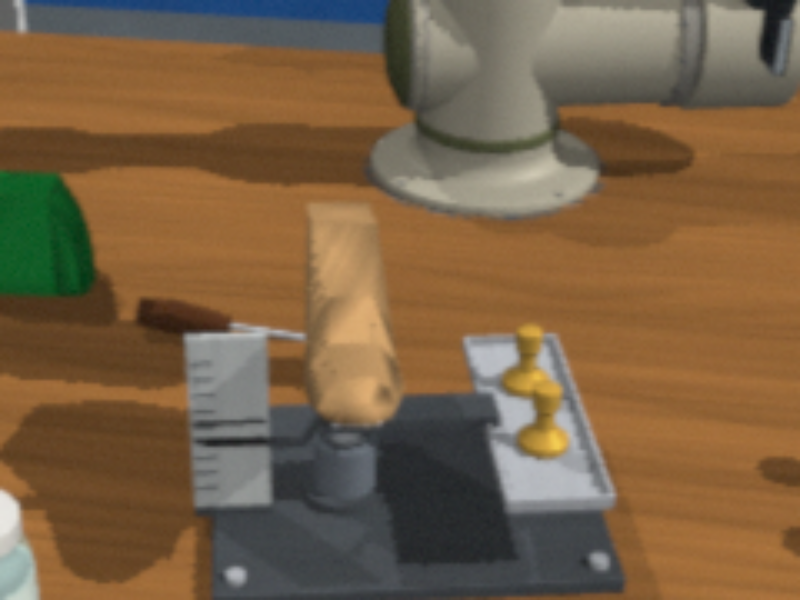

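```bash
python3 - <<'E'
from h import *
np.set_printoptions(precision=1,suppress=True)
im,D=viewer.get_image('scene');save('s8',cv2.resize(im[232:298,272:312],(480,792//1*600//792*1)))
m=viewer.camera_model('scene')
D2=np.load('s2.npy')
import cv2 as c
im0=c.imread('pics/scene0.png')[:,:,::-1];D0=np.load('scene0.npy')
# stand-frame plate column: profile of gray level against height on the gauge plate
for n,I,DD in(('0',im0,D0),('now',im,D)):
    for col in (284,290,296):
        g=I[238:294,col].mean(1).astype(int);print(n,col,g.tolist())
    pl=DD[240:292,290];print([round(float(ray_pt('scene',290,v,DD[v,290],m)[2])) for v in range(240,293,3)])
for n,DD in(('s2',D2),('s3',np.load('s3.npy')),('now',D)):
    Q=stand(DD);a=Q[(abs(Q[:,0]-0)<25)&(Q[:,1]>45)&(Q[:,1]<80)&(Q[:,2]>20)&(Q[:,2]<135)];p=Q[(abs(Q[:,0])<85)&(abs(Q[:,1]-125)<24)&(Q[:,2]>40)&(Q[:,2]<135)]
    h=np.histogram(p[:,2],bins=np.arange(40,135,2));i=h[0].argmax();print(n,'arm z',np.median(a[:,2]),'pan mode',np.median(p[abs(p[:,2]-h[1][i]-1)<4,2]))
E
```

```text
0 284 [41, 71, 173, 165, 141, 140, 144, 142, 142, 140, 141, 136, 82, 46, 100, 128, 141, 143, 136, 128, 116, 124, 127, 127, 125, 111, 124, 125, 79, 64, 101, 124, 124, 78, 67, 116, 131, 137, 129, 123, 139, 148, 146, 119, 138, 148, 144, 133, 118, 140, 146, 147, 144, 128, 87, 61]
0 290 [131, 129, 185, 161, 146, 148, 145, 146, 146, 146, 147, 142, 76, 48, 115, 129, 129, 130, 131, 129, 129, 130, 130, 130, 134, 132, 129, 127, 78, 101, 139, 148, 144, 87, 101, 134, 146, 148, 148, 147, 150, 150, 151, 149, 148, 149, 148, 150, 150, 147, 150, 149, 146, 117, 75, 58]
0 296 [172, 161, 186, 162, 147, 146, 145, 144, 145, 133, 127, 104, 56, 56, 114, 125, 128, 128, 127, 127, 129, 130, 129, 133, 143, 147, 143, 120, 72, 116, 131, 135, 127, 80, 105, 126, 143, 147, 148, 148, 146, 147, 146, 147, 148, 145, 148, 148, 146, 147, 144, 146, 141, 104, 70, 58]
[147, 142, 134, 126, 119, 112, 106, 97, 89, 83, 75, 66, 58, 52, 43, 35, 27, 17]
now 284 [42, 74, 174, 168, 143, 145, 144, 145, 142, 144, 141, 143, 145, 146, 144, 139, 143, 145, 140, 129, 113, 126, 131, 129, 127, 114, 125, 125, 81, 68, 104, 125, 128, 79, 29, 42,
[... 209 characters left out ...]
32, 132, 133, 132, 131, 134, 131, 125, 78, 97, 127, 132, 127, 70, 32, 57, 119, 131, 131, 134, 132, 131, 131, 132, 133, 131, 131, 132, 132, 140, 148, 150, 146, 118, 76, 63]
now 296 [177, 165, 190, 163, 147, 148, 145, 140, 135, 129, 129, 130, 129, 128, 131, 131, 129, 130, 132, 131, 131, 131, 131, 133, 130, 131, 127, 106, 70, 115, 128, 130, 115, 64, 30, 74, 117, 133, 128, 131, 130, 132, 129, 131, 131, 138, 145, 148, 148, 150, 147, 148, 143, 106, 70, 62]
[148, 142, 134, 127, 121, 112, 108, 98, 90, 83, 75, 74, 59, 50, 44, 34, 26, 19]
s2 arm z 130.28887810178114 pan mode 119.81197600493383
s3 arm z 107.12067435292352 pan mode 96.61815457069088
now arm z 75.93381970314203 pan mode 65.31467976379554
```

```bash
python3 -c "
from h import *
print(r.hand_in())"
```

```text
the job is handed in; nothing more can be done
None
```

I handed the job in at about 30 s: the last lies flat on the rest, toe uphill, heel at the stop. Two weights stand upright in the pan, and the carriage reads about 54 mm (limits 46 to 57). The verdict was not shown.

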